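# Bring the grommet to the front of the parts carousel

## Task

Turn the round parts carousel by pushing its rim with the fingertips, gently (the upright pegs along the rim are there to push on), until the green grommet standing on it is right in front, in line with the red pointer, and leave it standing still there. Do not touch or lift the grommet or the other things that ride on the carousel: they stay standing in their wells. Leave the wrenches lying on their rack.

Things in the scene. Friction and masses are not known exactly. Their poses are not given: they have to be found in the camera images.
- stand: Fixed dark disc under the carousel, 240 mm across, 12 mm high, with a white tongue 46 mm wide and 10 mm high sticking out in front. Origin on the bench under the turning axis; z up; its own -x axis points out along the tongue and red pointer: a thing lying on that -x axis is in front. Position and yaw differ from run to run.
- pointer (a point): Middle of the red pointer, a flat arrow about 65 mm long on the white tongue that points at the turning axis; this point lies on the front line, 205 mm from the axis, 12 mm above the bench.
- carousel: Grey round deck, 310 mm across, 12 mm thick, turning either way about its vertical axis, no stops within two turns, against light friction (about 1.5 N at the pegs); it stays where it is left and hardly coasts. Origin on the axis at the deck's underside, 14 mm above the bench; z up. Four wells (lips 5 mm high, inside 70 mm across) centred 78 mm from the axis, at 45, 135, 225, 315 degrees from its x axis.
- peg (a point): Top of one of six like upright aluminium pegs with black caps on the rim, the places to push. Pegs are 14 mm thick (caps 16 mm), rise 55 mm above the deck to 81 mm above the bench, and stand 145 mm from the axis at 0, 60, 120, 180, 240 and 300 degrees from the carousel's own x axis; this one is at 0.
- grommet: The hard green silicone grommet: a spool-shaped ring, 56 mm across, 24 mm high, standing loose in one of the four wells (which one differs). Origin at the centre of its underside. This is the thing to bring to the front.
- funnel: Yellow plastic funnel standing mouth down in another well, 66 mm across, 68 mm high; origin at the centre of its underside. Loose; not to be touched.
- jar: Glass jar with a white flip-top lid with a red flap, 60 mm across, 68 mm high, in another well; origin at the centre of its underside. Loose; not to be touched.
- tub: Blue plastic tub with a black lid, 62 mm across, 44 mm high, in another well; origin at the centre of its underside. Loose; not to be touched.
- rack: Fixed slotted wooden rack, 150 x 200 x 34 mm, to the right on the bench, three slots along its x axis. Origin at the centre of its underside.
- wrench_a: Loose chrome wrench about 190 mm long, lying in a slot of the rack. To be left alone.
- wrench_b: Loose chrome wrench about 190 mm long, lying in a slot of the rack. To be left alone.
- wrench_c: Loose chrome wrench about 190 mm long, lying in a slot of the rack. To be left alone.
There are look-alikes about, which are no part of the job. There is more than one size of the grommet; the job needs the middle-sized.

How it is judged (in metres and radians):
On the way:
1. the fingers push the carousel round (contact force between the fingers and carousel above 0.3 N and distance of grommet from where it was at the start of the episode above 0.01 m), for 0.02 s.
At the end, for the whole second after the job is handed in: The grommet is at the pointer, its centre within 14 mm to either side of the line through the red pointer and the axis, on the pointer's side; the carousel is at rest; all four things stand upright in their wells; wrenches within 20 mm of where they lay (y of grommet in the frame of stand between -0.014 and 0.014 m and x of grommet in the frame of stand below -0.05 m and angular speed of carousel below 0.05 rad/s and horizontal distance between grommet and carousel between 0.062 and 0.094 m and z of each of grommet, funnel, jar, tub in the frame of carousel below 0.02 m and angle between each of grommet, funnel, jar, tub's own z axis and vertical below 0.2 rad and horizontal distance between funnel and carousel between 0.062 and 0.094 m and horizontal distance between jar and carousel between 0.062 and 0.094 m and horizontal distance between tub and carousel between 0.062 and 0.094 m and distance of each of wrench_a, wrench_b, wrench_c from where it was at the start of the episode below 0.02 m); the robot touches nothing.
It fails at once if the robot touches the grommet, funnel, jar or tub (contact force between any of the fingers, the arm and grommet above 0.5 N or contact force between any of the fingers, the arm and funnel above 0.5 N or contact force between any of the fingers, the arm and jar above 0.5 N or contact force between any of the fingers, the arm and tub above 0.5 N).
It fails at once if the grommet, funnel, jar or tub is lifted, tipped or out of its well (not (horizontal distance between grommet and carousel between 0.062 and 0.094 m and z of each of grommet, funnel, jar, tub in the frame of carousel below 0.02 m and angle between each of grommet, funnel, jar, tub's own z axis and vertical below 0.2 rad and horizontal distance between funnel and carousel between 0.062 and 0.094 m and horizontal distance between jar and carousel between 0.062 and 0.094 m and horizontal distance between tub and carousel between 0.062 and 0.094 m)).
It fails at once if the carousel is spun hard (over 3 rad/s) (angular speed of carousel above 3 rad/s).
It fails at once if a wrench is moved by more than 20 mm (distance of any of wrench_a, wrench_b, wrench_c from where it was at the start of the episode above 0.02 m).
It also fails if it takes over 64 s, if anything falls off the work surface, if the arm or the gripper's body presses on something with over 40 N, if the wrist force passes 120 N, or if a joint passes its speed limit or range.

## Robot

A 7-joint arm with a two-finger parallel gripper is mounted at the origin on the work surface. World frame = base frame: x ahead of the robot, y to its left, z up, the work surface at z = 0. Lengths are in mm, angles in degrees, forces in N, time in s.
With the tool pointing down it reaches from about 425 to 875 mm from the base axis. Payload 8.4 kg.
Tool frame: the origin (TCP) lies at the very end of the fingers, on their centre line; the grasp point (between the pads) lies 19 mm behind it; z points along the fingers, y is the direction in which the jaws open and shut (so a half turn about z gives the same grasp; the last joint's range is limited). The gripper opens to 87 mm and grips with 3 to 60 N. Pads are 19 mm wide; open, the fingers measure 117 mm over their backs; the gripper's body (75 mm by 190 mm) begins 51 mm behind the grasp point.
Start: joints at [61.123, 19.091, 2.286, 83.961, -0.768, 76.965, -3.352], TCP at [255.968, -597.448, 222.546] pointing down, gripper open.
Joint ranges: [-147.57, 147.57], [-21.85, 119.76], [-74.77, 79.35], [14.55, 137.4], [-85.83, 265.84], [4.83, 119.75], [-152.11, 152.11]. Speed limits (degrees/s): [127.2, 127.2, 159.86, 159.86, 180, 180, 180].

## Interface

Orientations are given as [roll, pitch, yaw] about the fixed x, y, z axes, in that order (R = Rz(yaw) Ry(pitch) Rx(roll)).
In Python, from workcell import r, eyes gives the robot as it stands.
- The arm moves only by the tool step_arm, never from a script. Its argument "motion" is text: rows parted by semicolons, each of 7 numbers parted by spaces: the turn, a rotation vector about the world's x, y, z in degrees, then the shift along the world's x, y, z in mm, then the opening, from 0 (shut) to 1 (fully open). A call has 1 to 20 rows; each row shifts and turns the pose as measured when the row begins; what a row does not reach is not made up. A row lasts 1/8 s, in which the tool goes at most 62.5 mm and 10.7 degrees, less where a joint would pass 70% of its speed; a pose out of reach is approached as far as the arm can. A call with a gripper value outside its range is refused whole. The fingers move at their own pace and stop on an object; "squeeze" is the grip in N (left out, the last holds). Time passes only in rows, so rows that do not move let the fingers close. It gives the time, the measured TCP pose, the force and the opening at its end, in the units of the state.
- r.observe(): the state, without advancing time (a new reading comes with each control period).
- eyes.read_camera(name): name is "scene" or "top" or "wrist"; returns the picture (480x640x3 uint8, blue, green, red); there is no depth.
- eyes.camera_model(name): a dict with "mtx" (3x3 intrinsics, pixels), "camera_from_world" (4x4, takes a point from world to camera coordinates). Camera axes: x right, y down, z forward; pixel columns grow to the right and rows downward; lengths in mm; the calibration is good to about 2 mm. A picture is of the moment at which its call begins: read the wrist's pose just before it. camera_model takes no time and is no camera call; for the wrist camera it gives the pose at the moment of the call.
- r.finish_job(): hands the job in, once; it reports no verdict.
The state is a dict: "time_s": time; "joint_positions": joint angles; "dq": joint speeds; "joint_torque": joint torques, N m; "position": TCP position; "tool_rot": TCP orientation; "wrist_force": force on the tool from outside, world axes, zero at the start; "wrist_torque": the same for the moment, N m; "gripper_width": finger opening in mm.
Only numpy, scipy, OpenCV 4.12 (cv2) and the standard library are available. Lean on these libraries where they do the work, as an engineer would, in place of code of your own. Each camera call takes 0.05 s, during which the arm holds its last target. There are 200 camera calls.

## Working session

There is one attempt and no reset: what is moved stays moved. The work goes in short steps, Python scripts to look and compute and a tool call to move; the robot and the scene stay as the last step left them, time stands still between calls to the robot, and variables do not carry over. Pictures are saved under pics/ and viewed, about 8 in all and at most 12, crops included, and the job is handed in when it is done.

Besides the shell and the picture viewer there is one more tool, called after "Request:" as name(argument=value, ...) on one line, values as JSON. step_arm: Moves the arm, as the interface text tells. Its arguments: {"type":"object","properties":{"motion":{"type":"string"},"squeeze":{"type":"number"}},"required":["motion"]}

```bash
mkdir -p pics; ls; python3 - <<'E'
from workcell import r, eyes
import cv2,numpy as np
for n in("top","scene"):
    im=eyes.read_camera(n); cv2.imwrite(f"pics/{n}0.png",im)
    m=eyes.camera_model(n); print(n,np.round(m["mtx"],1).tolist(),np.round(m["camera_from_world"],3).tolist())
s=r.observe(); print(s["time_s"],s["position"],s["tool_rot"],s["gripper_width"])
E
```

```text
pics
top [[564.7, 0.0, 319.5], [0.0, 564.7, 235.6], [0.0, 0.0, 1.0]] [[-0.021, -1.0, 0.01, -128.768], [-0.983, 0.019, -0.185, 550.219], [0.185, -0.013, -0.983, 1383.935], [0.0, 0.0, 0.0, 1.0]]
scene [[489.3, 0.0, 320.1], [0.0, 489.3, 240.0], [0.0, 0.0, 1.0]] [[-0.814, 0.581, 0.01, 537.802], [0.495, 0.702, -0.512, -148.824], [-0.304, -0.412, -0.859, 1326.48], [0.0, 0.0, 0.0, 1.0]]
0.1 [ 255.78789264 -597.08799908  221.73629875] [-1.79914175e+02  7.46167521e-03  2.31942587e+01] 87.25959181283297
```

View pics/top0.png

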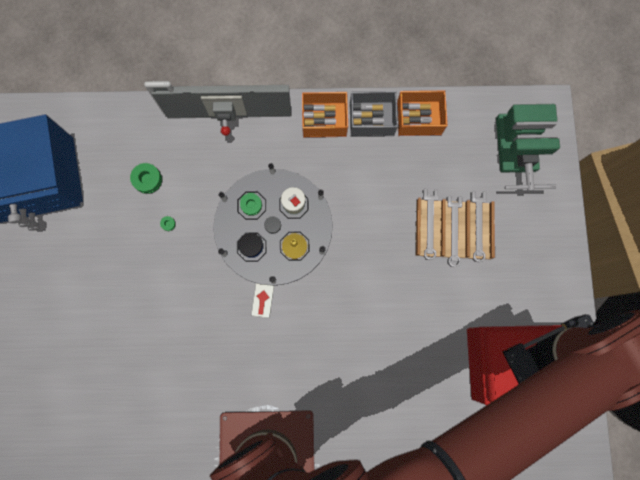

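View pics/scene0.png

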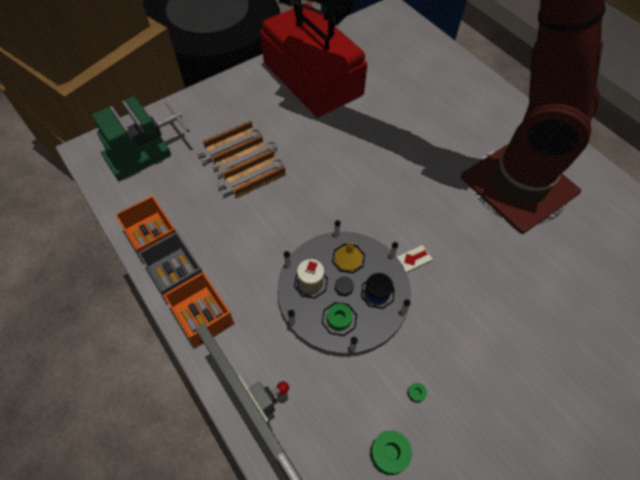

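The top view shows the carousel at about (272,226), with its pegs at (271,167), (321,192), (322,250), (272,280), (221,252) and (221,195). The red pointer is at (262,301).

Green candidates:
- **On the carousel:** middle-sized ring in a well, top (251,205), scene (340,317). This is my choice.
- **Off the carousel:** big ring at top (146,178) and small ring at top (168,224). Both are look-alikes lying on the bench.
- **Other green:** the vise at top (528,140).

Next I measure positions and check the grommet in a close crop.

```bash
cat > h.py <<'E'
import cv2,numpy as np
from workcell import r, eyes
def ray(n,px,z):
    m=eyes.camera_model(n);K=m["mtx"];T=np.array(m["camera_from_world"])
    R=T[:3,:3];c=-R.T@T[:3,3];d=R.T@np.linalg.solve(np.array(K),[px[0],px[1],1.])
    return (c+d*(z-c[2])/d[2])[:2]
def proj(n,p):
    m=eyes.camera_model(n);q=(np.array(m["camera_from_world"])@[*p,1])[:3];q=np.array(m["mtx"])@q;return q[:2]/q[2]
def blobs(mask,amin=5):
    k,l,s,c=cv2.connectedComponentsWithStats(mask.astype(np.uint8))
    return [(int(s[i,4]),c[i]) for i in range(1,k) if s[i,4]>=amin]
def masks(im):
    h=cv2.cvtColor(im,cv2.COLOR_BGR2HSV).astype(int);H,S,V=h[...,0],h[...,1],h[...,2]
    return dict(green=(abs(H-65)<15)&(S>140)&(V>60),red=((H<8)|(H>172))&(S>150)&(V>90),dark=(V<60))
def fitcircle(p):
    A=np.c_[2*p,np.ones(len(p))];x=np.linalg.lstsq(A,(p**2).sum(1),rcond=None)[0]
    return x[:2],np.sqrt(x[2]+x[:2]@x[:2])
E
python3 - <<'E'
from h import *
for n,pts in(("top",[(271,167),(321,192),(322,250),(272,280),(221,252),(221,195)]),("scene",[(337,224),(393,246),(407,304),(353,343),(291,316),(287,256)])):
    im=cv2.imread(f"pics/{n}0.png");m=masks(im)
    print(n)
    P=[]
    for p in pts:
        w=np.zeros(im.shape[:2],bool);w[p[1]-9:p[1]+10,p[0]-9:p[0]+10]=1
        b=blobs(m["dark"]&w,4);b=max(b,key=lambda t:t[0]);P.append(ray(n,b[1],81));print(" peg",b[0],np.round(b[1],1),np.round(P[-1],1))
    P=np.array(P);c,R=fitcircle(P);print(" axis,R",np.round(c,1),round(R,1),"ang",np.round(np.degrees(np.arctan2(*(P-c).T[::-1])),1))
    for col in("green","red"):
        for a,q in blobs(m[col],25):
            z=dict(green=28,red=12)[col];w=ray(n,q,z)
            print(" ",col,a,np.round(q,1),np.round(w,1),"rel axis r,ang",np.round(np.hypot(*(w-c)),1),np.round(np.degrees(np.arctan2(*(w-c)[::-1])),1))
a=cv2.imread("pics/top0.png")[150:320,200:345];b=cv2.imread("pics/scene0.png")[210:380,265:440]
cv2.imwrite("pics/crop0.png",cv2.resize(np.hstack([a,b]),None,fx=2.4,fy=2.4,interpolation=cv2.INTER_CUBIC))
E
```

```text
top
 peg 15 [270.6 165.9] [725.1 -18.7]
 peg 16 [320.4 192.2] [ 653.6 -144. ]
 peg 16 [321.8 248.9] [ 508.4 -144.5]
 peg 11 [271.6 278.6] [437.  -19.8]
 peg 18 [220.9 251.1] [507.9 105.2]
 peg 15 [221.3 194.5] [652.4 105.7]
 axis,R [580.9 -19.5] 144.2 ang [   0.3  -59.7 -120.1 -179.9  120.3   60.3]
  green 79 [142.9 174.9] [723.4 320.9] rel axis r,ang 369.0 67.3
  green 45 [157.5 183.1] [700.3 282.1] rel axis r,ang 324.3 68.4
  red 58 [225.2 130.3] [849.8 108.5] rel axis r,ang 297.9 25.5
  red 39 [294.8 200.9] [649.7 -77.1] rel axis r,ang 89.7 -40.0
  red 96 [261.9 300.3] [389.8  10.3] rel axis r,ang 193.5 171.1
  red 32 [498.6 343.4] [ 268.9 -588. ] rel axis r,ang 648.5 -118.8
  red 25 [507.1 343.3] [ 268.7 -609.5] rel axis r,ang 667.5 -117.9
  red 98 [497.8 358.7] [ 231.2 -582.8] rel axis r,ang 663.1 -121.8
  red 786 [498.2 384.1] [ 169.  -578.9] rel axis r,ang 694.7 -126.4
scene
 peg 33 [337.  224.1] [ 510.7 -142.9]
 peg 37 [394.2 245.6] [437.7 -19. ]
 peg 69 [404.7 305.4] [515.4 108.7]
 peg 78 [352.3 344. ] [659.8 111.5]
 peg 53 [290.9 314. ] [726.3 -16.7]
 peg 37 [286.5 254.6] [ 654.2 -142.9]
 axis,R [583.4 -16.2] 145.2 ang [-119.9 -178.9  118.6   59.1   -0.2  -60.8]
  green 437 [339.3 315.5] [629.7  29.8] rel axis r,ang 65.2 44.8
  green 226 [416.7 392.2] [599.9 258.3] rel axis r,ang 275.0 86.6
  green 1202 [390.7 452.3] [717.7 315.8] rel axis r,ang 358.2 68.0
  red 798 [287.6  27.4] [ 150.9 -902. ] rel axis r,ang 985.7 -116.0
  red 263 [316.3  19.5] [  47.4 -881.6] rel axis r,ang 1018.0 -121.8
  red 81 [313.8  33.5] [  96.9 -825.7] rel axis r,ang 944.4 -121.0
  red 593 [343.9  46.3] [  53.8 -716.7] rel axis r,ang 878.2 -127.1
  red 116 [413.9 257.2] [385.7   8.8] rel axis r,ang 199.3 172.8
  red 49 [311.5 265.8] [ 603.5 -116.3] rel axis r,ang 102.1 -78.7
  red 79 [282.5 386.5] [818.5  83.8] rel axis r,ang 255.5 23.0
```

View pics/crop0.png

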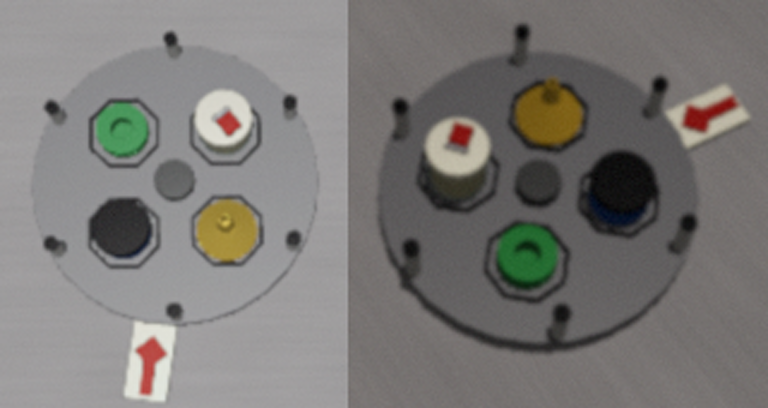

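The crop confirms the middle green ring in the well at 45° from axis (581,-19.5), with pegs at 0°, 60° and so on, R 144 against the given 145. The front line is at about 171.5°, so the carousel must turn about +126.5° (CCW). The plan is to straddle the far peg (725,-19) with half-open jaws and walk it round.

Request:
step_arm(motion="0 0 -1.5 28 34 0 0.5;0 0 -1.5 28 34 0 0.5;0 0 -1.5 28 34 0 0.5;0 0 -1.5 28 34 0 0.5;0 0 -1.5 28 34 0 0.5;0 0 -1.5 28 34 0 0.5;0 0 -1.5 28 34 0 0.5;0 0 -1.5 28 34 0 0.5;0 0 -1.5 28 34 0 0.5;0 0 -1.5 28 34 0 0.5;0 0 -1.5 28 34 0 0.5;0 0 -1.5 28 34 0 0.5;0 0 -1.5 28 34 0 0.5;0 0 -1.5 28 34 0 0.5;0 0 -1.5 28 34 0 0.5;0 0 0 0 0 0 0.5", squeeze=5)

```text
time_s: 2.1
position: [681.3, -66.8, 214.0]
tool_rot: [-179.5, 0.6, -0.3]
wrist_force: [-0.6, -0.5, -0.3]
gripper_width: 43.7
```

```bash
python3 - <<'E'
from h import *
s=r.observe(); print(s["joint_positions"],s["gripper_width"])
# tongue / arrow direction from first pictures
for n in("top","scene"):
    im=cv2.imread(f"pics/{n}0.png");h=cv2.cvtColor(im,cv2.COLOR_BGR2HSV).astype(int)
    u,v=np.round(proj(n,(385,10,12))).astype(int)
    w=np.zeros(im.shape[:2],bool);w[v-28:v+29,u-28:u+29]=1
    red=masks(im)["red"]&w
    P=np.array([ray(n,p[::-1],12) for p in np.argwhere(red)])
    d=np.linalg.svd(P-P.mean(0))[2][0]; t=((h[...,1]<60)&(h[...,2]>(150 if n=="scene" else 205))|red)&w
    q=np.argwhere(t)[:,::-1].astype(np.float32);Q=np.array([ray(n,p,11) for p in q]).astype(np.float32)
    print(n,"arrow",len(P),P.mean(0).round(1),"dir",np.degrees(np.arctan2(d[1],d[0])).round(1)," tongue",len(Q),cv2.minAreaRect(Q), "from axis", np.degrees(np.arctan2(*(Q.mean(0)-(581,-19.5))[::-1])).round(1))
E
```

```text
[ 13.32842441  24.83302809 -15.71921759  77.66218075   6.09267934
  78.95536038 -92.50083985] 43.72272421778854
top arrow 96 [389.8  10.3] dir 171.4  tongue 446 ((390.02874755859375, 9.94560432434082), (43.51568603515625, 79.4886245727539), 81.5459976196289) from axis 171.2
scene arrow 116 [385.6   8.8] dir -8.7  tongue 395 ((384.66009521484375, 9.095048904418945), (44.382476806640625, 74.61034393310547), 81.14989471435547) from axis 171.5
```

Request:
step_arm(motion="0 0 0 22 24 0 0.5;0 0 0 22 24 0 0.5;0 0 0 0 0 -30 0.5;0 0 0 0 0 -30 0.5;0 0 0 0 0 -10 0.5;0 0 0 0 0 0 0.5")

```text
time_s: 2.85
position: [724.6, -23.0, 140.9]
tool_rot: [-179.7, 0.8, -0.5]
wrist_force: [0.0, -0.5, 0.2]
gripper_width: 44.0
```

```bash
python3 - <<'E'
from h import *
print({k:np.round(v,1) for k,v in r.observe().items() if k in("position","tool_rot","joint_positions")})
im=np.vstack([eyes.read_camera(n)[a:b,c:d] for n,a,b,c,d in(("wrist",0,480,0,640),)])
cv2.imwrite("pics/w1.png",im)
print(proj("wrist",(725,-19,81)),proj("wrist",tuple(r.observe()["position"])))
E
```

```text
{'joint_positions': array([  9. ,  32. , -15.8,  75.9,   8.2,  74. , -97.3]), 'position': array([724.6, -23. , 140.9]), 'tool_rot': array([-179.7,    0.8,   -0.5])}
[308.35075249 266.92309035] [314.05607203 314.32058897]
```

View pics/w1.png

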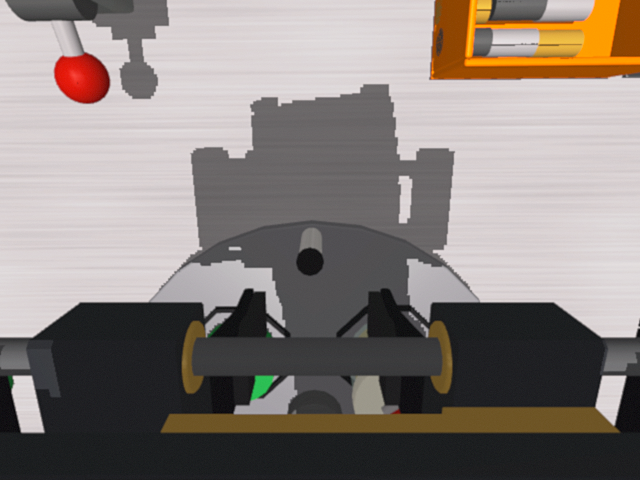

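The wrist view shows the far peg's cap at (310,261), predicted at (308,267), so the pose holds to a few mm. It sits between the jaws. Going down.

Request:
step_arm(motion="0 0 0 0.5 2 -25 0.5;0 0 0 0.5 2 -25 0.5;0 0 0 0 0 -25 0.5;0 0 0 0 0 -12 0.5;0 0 0 0 0 0 0.5")

```text
time_s: 3.52
position: [729.9, -20.8, 61.0]
tool_rot: [-179.7, 0.1, -0.6]
wrist_force: [-0.4, 0.1, 1.0]
gripper_width: 43.4
```

```bash
cat > k.py <<'E'
import sys
from h import *
# tool polar pose about axis; rows to walk on by D degrees per row
s=r.observe();p=s["position"];c=np.array([581.5,-19]);d=p[:2]-c
a=np.degrees(np.arctan2(d[1],d[0]));print("R",np.hypot(*d).round(1),"ang",a.round(2),"yaw",s["tool_rot"][2].round(2),"z",p[2].round(1),"F",np.round(s["wrist_force"],1),"q7",s["joint_positions"][6].round(1),"t",s["time_s"])
if len(sys.argv)>1:
    D,n=float(sys.argv[1]),int(sys.argv[2]);q=d
    for i in range(n):
        f=np.radians(a+D*(i+1));t=145*np.array([np.cos(f),np.sin(f)]);print(np.round(t-q,1),end=" ");q=t
E
python3 k.py 3 20
```

```text
R 148.4 ang -0.69 yaw -0.61 z 61.0 F [-0.4  0.1  1. ] q7 -98.4 t 3.525
[-3.5  7.6] [-0.5  7.6] [-0.9  7.5] [-1.3  7.5] [-1.7  7.4] [-2.1  7.3] [-2.4  7.2] [-2.8  7. ] [-3.2  6.9] [-3.5  6.7] [-3.9  6.5] [-4.2  6.3] [-4.5  6.1] [-4.9  5.8] [-5.2  5.6] [-5.4  5.3] [-5.7  5. ] [-6.   4.7] [-6.2  4.4] [-6.4  4. ]
```

Request:
step_arm(motion="0 0 0 -2 0 -8 0.5;0 0 3 -1.5 7.6 -2 0.5;0 0 3 -0.5 7.6 0 0.5;0 0 3 -1 7.5 0 0.5;0 0 3 -1.3 7.5 0 0.5;0 0 3 -1.7 7.4 0 0.5;0 0 3 -2 7.3 0 0.5;0 0 3 -2.4 7.2 0 0.5;0 0 3 -2.8 7 0 0.5;0 0 3 -3.2 6.9 0 0.5;0 0 3 -3.5 6.7 0 0.5")

```text
time_s: 4.9
position: [707.8, 54.2, 54.4]
tool_rot: [-179.9, -0.1, 31.6]
wrist_force: [0.1, -1.5, -2.7]
gripper_width: 43.6
```

```bash
python3 k.py 3 20; python3 - <<'E'
from h import *
cv2.imwrite("pics/t2.png",cv2.resize(eyes.read_camera("top")[140:320,180:370],None,fx=3,fy=3,interpolation=cv2.INTER_CUBIC))
E
```

```text
R 146.0 ang 30.11 yaw 31.57 z 54.4 F [ 0.1 -1.5 -2.7] q7 -75.6 t 4.9
[-4.8  6. ] [-4.3  6.2] [-4.6  6. ] [-4.9  5.8] [-5.2  5.5] [-5.5  5.2] [-5.8  4.9] [-6.   4.6] [-6.3  4.3] [-6.5  4. ] [-6.7  3.6] [-6.9  3.3] [-7.   2.9] [-7.2  2.5] [-7.3  2.1] [-7.4  1.8] [-7.5  1.4] [-7.5  1. ] [-7.6  0.6] [-7.6  0.2]
```

View pics/t2.png

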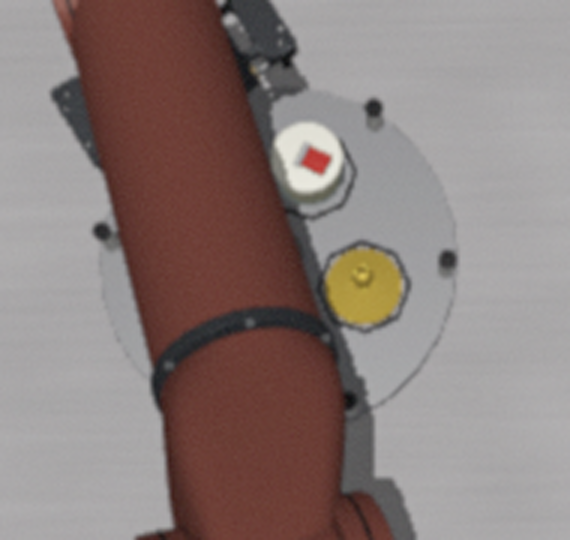

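The top view shows the carousel following, with the peg that was at (320,192) now at about (305,176), roughly 24–25°. The jar and funnel are still in their wells. Continuing.

Request:
step_arm(motion="0 0 2.9 -4.8 6 -1 0.5;0 0 2.9 -4.3 6.2 -1 0.5;0 0 2.9 -4.6 6 0 0.5;0 0 2.9 -4.9 5.8 0 0.5;0 0 2.9 -5.2 5.5 0 0.5;0 0 2.9 -5.5 5.2 0 0.5;0 0 2.9 -5.8 4.9 0 0.5;0 0 2.9 -6 4.6 0 0.5;0 0 2.9 -6.3 4.3 0 0.5;0 0 2.9 -6.5 4 0 0.5;0 0 2.9 -6.7 3.6 0 0.5;0 0 2.9 -6.9 3.3 0 0.5;0 0 2.9 -7 2.9 0 0.5")

```text
time_s: 6.58
position: [631.3, 118.9, 54.2]
tool_rot: [179.8, -0.1, 71.6]
wrist_force: [0.5, -1.8, -1.9]
gripper_width: 43.7
```

```bash
python3 k.py 3 20
```

```text
R 146.6 ang 70.16 yaw 71.55 z 54.2 F [ 0.5 -1.8 -1.9] q7 -46.0 t 6.575
[-7.8  0.9] [-7.3  2. ] [-7.4  1.6] [-7.5  1.2] [-7.5  0.8] [-7.6  0.4] [-7.6  0. ] [-7.6 -0.4] [-7.6 -0.7] [-7.5 -1.1] [-7.4 -1.5] [-7.3 -1.9] [-7.2 -2.3] [-7.1 -2.7] [-7. -3.] [-6.8 -3.4] [-6.6 -3.8] [-6.4 -4.1] [-6.2 -4.4] [-5.9 -4.7]
```

Request:
step_arm(motion="0 0 2.9 -7.8 1 0 0.5;0 0 2.9 -7.3 2 0 0.5;0 0 2.9 -7.4 1.6 0 0.5;0 0 2.9 -7.5 1.2 0 0.5;0 0 2.9 -7.5 0.8 0 0.5;0 0 2.9 -7.6 0.4 0 0.5;0 0 2.9 -7.6 0 0 0.5;0 0 2.9 -7.6 -0.4 0 0.5;0 0 2.9 -7.6 -0.7 0 0.5;0 0 2.9 -7.5 -1.1 0 0.5;0 0 2.9 -7.4 -1.5 0 0.5;0 0 2.9 -7.3 -1.9 0 0.5;0 0 2.9 -7.2 -2.3 0 0.5;0 0 2.9 -7.1 -2.7 0 0.5;0 0 2.9 -7 -3 0 0.5;0 0 0 0 0 0 0.5")

```text
time_s: 8.57
position: [515.5, 112.4, 54.7]
tool_rot: [179.6, 0.2, 117.7]
wrist_force: [0.2, -0.1, 0.1]
gripper_width: 43.1
```

```bash
python3 k.py 3 6; python3 - <<'E'
from h import *
a=eyes.read_camera("top");b=eyes.read_camera("scene");cv2.imwrite("pics/t3f.png",a);cv2.imwrite("pics/s3f.png",b)
cv2.imwrite("pics/t3.png",cv2.resize(np.hstack([a[140:330,190:350],b[200:390,255:445]]),None,fx=2.2,fy=2.2,interpolation=cv2.INTER_CUBIC))
E
```

```text
R 147.0 ang 116.66 yaw 117.67 z 54.7 F [ 0.2 -0.1  0.1] q7 -3.2 t 8.575
[-5.8 -5.4] [-6.5 -3.9] [-6.3 -4.3] [-6.1 -4.6] [-5.8 -4.9] [-5.5 -5.2]
```

View pics/t3.png

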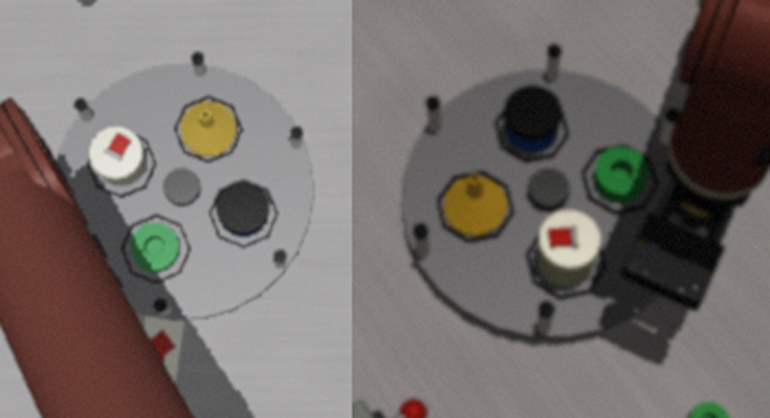

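The view shows the grommet at crop (155,246), close to the front line, with all four things standing in their wells. Measuring the remaining angle from the free pegs.

```bash
cat > a.py <<'E'
from h import *
def pegs(n,im,pts,off):
    m=masks(im)["dark"];out=[]
    for p in pts:
        p=np.array(off)+np.array(p)/2.2;u,v=np.round(p).astype(int)
        w=np.zeros(im.shape[:2],bool);w[v-5:v+6,u-5:u+6]=1
        b=blobs(m&w,3)
        if b: q=max(b,key=lambda t:t[0]);x=ray(n,q[1],81)-c[n];out.append((q[0],np.hypot(*x).round(1),np.degrees(np.arctan2(x[1],x[0])).round(1)))
    return out
c=dict(top=np.array([580.9,-19.5]),scene=np.array([583.4,-16.2]))
def grom(n,im,p,off,z=50):
    h=cv2.cvtColor(im,cv2.COLOR_BGR2HSV).astype(int);p=np.array(off)+np.array(p)/2.2;u,v=np.round(p).astype(int)
    g=(abs(h[...,0]-65)<18)&(h[...,1]>70);w=np.zeros(g.shape,bool);w[v-18:v+19,u-18:u+19]=1
    q=np.argwhere(g&w)[:,::-1].astype(np.float32);(cc,rr)=cv2.minEnclosingCircle(cv2.convexHull(q))
    for z in(38,50):
        x=ray(n,cc,z)-c[n];print(n,"grommet",len(q),np.round(cc,1),round(rr,1),"z",z,"r",np.hypot(*x).round(1),"ang",np.degrees(np.arctan2(x[1],x[0])).round(1))
E
python3 - <<'E'
from a import *
t=cv2.imread("pics/t3f.png");s=cv2.imread("pics/s3f.png")
print(pegs("top",t,[(197,60),(81,105),(296,133),(280,257),(160,304)],(190,140)))
print(pegs("scene",s,[(554-352,51),(432-352,104),(420-352,231),(546-352,310)],(255,200)))
grom("top",t,(155,246),(190,140));grom("scene",s,(621-352,172),(255,200))
E
```

```text
[(14, np.float64(144.5), np.float64(-8.7)), (13, np.float64(144.1), np.float64(51.5)), (11, np.float64(143.4), np.float64(-68.8)), (6, np.float64(143.4), np.float64(-128.2)), (35, np.float64(143.8), np.float64(171.0))]
[(28, np.float64(148.0), np.float64(-128.6)), (29, np.float64(146.1), np.float64(-69.7)), (41, np.float64(143.1), np.float64(-9.5)), (44, np.float64(141.8), np.float64(51.4))]
top grommet 388 [259.7 252. ] 11.1 z 38 r 77.7 ang 154.9
top grommet 388 [259.7 252. ] 11.1 z 50 r 79.0 ang 156.2
scene grommet 532 [377.  278.5] 13.8 z 38 r 81.4 ang 161.2
scene grommet 532 [377.  278.5] 13.8 z 50 r 78.2 ang 157.4
```

The pegs read 111.3° and the grommet 156.3° against a front of 171.4°, so 15° remains.

Request:
step_arm(motion="0 0 2.9 -5.8 -5.4 0 0.5;0 0 2.9 -6.5 -3.9 0 0.5;0 0 2.9 -6.3 -4.3 0 0.5;0 0 2.9 -6.1 -4.6 0 0.5;0 0 1.5 -3 -2.5 0 0.5;0 0 0 0 0 0 0.5;0 0 0 0 0 0 0.5")

```text
time_s: 9.55
position: [491.6, 96.1, 57.1]
tool_rot: [179.2, 0.2, 131.0]
wrist_force: [0.1, -0.0, -0.1]
gripper_width: 43.3
```

```bash
python3 k.py 1 3; python3 - <<'E'
from a import *
t=eyes.read_camera("top");s=eyes.read_camera("scene")
for n,im in(("top",t),("scene",s)):
    for d in range(0,360,60):
        for off in[126.4]:
            f=np.radians(off+d);q=proj(n,(c[n][0]+145*np.cos(f),c[n][1]+145*np.sin(f),81));print(n,d,pegs(n,im,[(q*2.2)],(0,0)))
    f=np.radians(171);q=proj(n,(c[n][0]+78*np.cos(f),c[n][1]+78*np.sin(f),45));grom(n,im,q*2.2,(0,0))
E
```

```text
R 146.0 ang 127.97 yaw 131.02 z 57.1 F [ 0.1 -0.  -0.1] q7 12.6 t 9.55
[-1.3 -2.4] [-2.  -1.6] [-1.9 -1.6] top 0 []
top 60 []
top 120 [(12, np.float64(144.2), np.float64(-117.4))]
top 180 [(11, np.float64(143.7), np.float64(-57.3))]
top 240 [(14, np.float64(145.1), np.float64(2.8))]
top 300 [(16, np.float64(144.5), np.float64(62.8))]
top grommet 383 [265.1 253.9] 11.3 z 38 r 77.9 ang 165.8
top grommet 383 [265.1 253.9] 11.3 z 50 r 79.5 ang 166.9
scene 0 [(121, np.float64(145.9), np.float64(126.7))]
scene 60 [(30, np.float64(146.5), np.float64(-176.4))]
scene 120 [(21, np.float64(147.3), np.float64(-117.1))]
scene 180 [(24, np.float64(143.8), np.float64(-57.7))]
scene 240 [(27, np.float64(143.8), np.float64(2.7))]
scene 300 [(28, np.float64(142.2), np.float64(63.6))]
scene grommet 518 [374.9 272.7] 13.4 z 38 r 83.5 ang 172.0
scene grommet 518 [374.9 272.7] 13.4 z 50 r 79.4 ang 168.7
```

Request:
step_arm(motion="0 0 0.5 -3 -3.3 -1 0.5;0 0 0 -3.5 -2.9 0 0.5;0 0 0 0 0 0 0.5;0 0 0 0 0 0 0.5")

```text
time_s: 10.15
position: [484.8, 90.1, 56.0]
tool_rot: [179.1, 0.2, 131.6]
wrist_force: [0.6, 0.9, -0.7]
gripper_width: 43.5
```

```bash
cat > v.py <<'E'
from a import *
for n in("top","scene"):
    im=eyes.read_camera(n);o=[]
    for d in range(0,360,60):
        f=np.radians(126.4+d);q=proj(n,(c[n][0]+145*np.cos(f),c[n][1]+145*np.sin(f),81));o+=[float(x[2]-d)%360 for x in pegs(n,im,[(q*2.2)],(0,0))]
    print(n,np.round(o,1))
    f=np.radians(171);q=proj(n,(c[n][0]+78*np.cos(f),c[n][1]+78*np.sin(f),45));grom(n,im,q*2.2,(0,0))
E
python3 k.py 1 2;python3 v.py
```

```text
R 145.8 ang 131.56 yaw 131.57 z 56.0 F [ 0.6  0.9 -0.7] q7 14.2 t 10.15
[-1.3 -2.3] [-1.8 -1.7] top [126.1 126.1 126.3 126. ]
top grommet 383 [267.1 254. ] 11.2 z 38 r 77.2 ang 169.6
top grommet 383 [267.1 254. ] 11.2 z 50 r 78.9 ang 170.5
scene [126.7 126.8 125.7 124.8 125.3 126.3]
scene grommet 513 [373.4 271.1] 13.2 z 38 r 82.7 ang 175.6
scene grommet 513 [373.4 271.1] 13.2 z 50 r 78.2 ang 172.3
```

The pegs read 126.1° against a target of 126.4°, and the grommet is on the line. Backing the finger off and lifting straight out.

Request:
step_arm(motion="0 0 0 5 4.5 0 0.5;0 0 0 2 1.8 0 0.5;0 0 0 0 0 0 0.5;0 0 0 0 0 15 0.5;0 0 0 0 0 25 0.5;0 0 0 0 0 30 0.5;0 0 0 0 0 40 0.5;0 0 0 0 20 40 0.5;0 0 0 20 40 10 0.5;0 0 0 20 45 0 0.5;0 0 0 20 45 0 0.5;0 0 0 20 45 0 0.5;0 0 0 0 0 0 0.5;0 0 0 0 0 0 0.5")

```text
time_s: 12.0
position: [573.5, 296.7, 232.1]
tool_rot: [178.9, 0.4, 131.4]
wrist_force: [-0.2, -0.7, 0.4]
gripper_width: 43.4
```

```bash
python3 k.py;python3 v.py; python3 - <<'E'
from h import *
cv2.imwrite("pics/t5.png",eyes.read_camera("top"))
E
```

```text
R 315.8 ang 91.45 yaw 131.35 z 232.1 F [-0.2 -0.7  0.4] q7 -4.8 t 12.0
top [125.7 126.5 126.1 126.2 126.1]
top grommet 375 [267.7 253.8] 11.0 z 38 r 76.3 ang 170.5
top grommet 375 [267.7 253.8] 11.0 z 50 r 78.0 ang 171.4
scene [127.5 126.8 125.8 124.7 125.2 126.3]
scene grommet 507 [373.5 270.9] 13.1 z 38 r 83.0 ang 175.8
scene grommet 507 [373.5 270.9] 13.1 z 50 r 78.6 ang 172.6
```

View pics/t5.png

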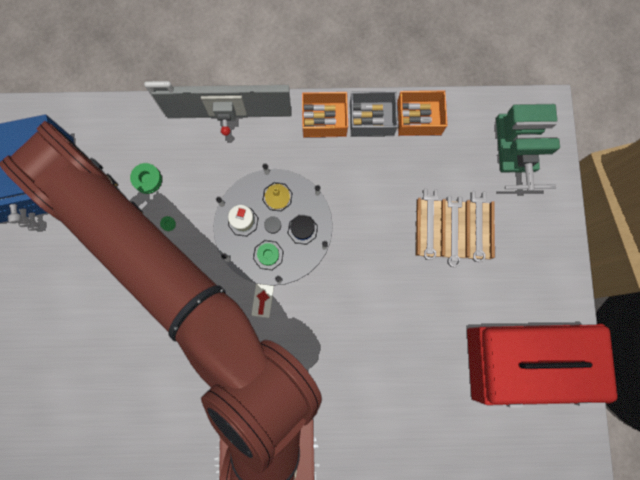

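The final view shows the grommet at (268,254), in line with the red pointer at (262,301) and the axis at (272,225). All four things are in their wells, the wrenches are where they were, and the arm is clear. Handing in.

```bash
python3 -c "
from workcell import r
print(r.finish_job())"
```

```text
the job is handed in; nothing more can be done
None
```

The green grommet is at the front, in line with the red pointer, and the job is handed in at about 12 s of the 64 s allowed; no verdict was reported. I straddled one rim peg with half-open jaws and walked the carousel round about 126° counter-clockwise at roughly 0.4 rad/s. Then I backed the finger off the peg, lifted straight out and moved clear.

- **Alignment:** in the top view the grommet reads 171.4°, against 171.4° for the front line. The pegs average 126.1°, against a target of 126.4°.
- **Disagreement between views:** the scene camera puts the grommet at 172.6°, about 1° (1–2 mm) off the top view. That is well within the 14 mm allowed.
- **At rest:** the peg angles were the same before and after release.
- **Everything else:** the last picture shows all four things standing in their wells and the wrenches apparently unmoved, judged by eye. The wrist force reading at the end was under 1 N. No check failed.

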